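Pour only the red floats out of a two-section dish on a bench tipper

ROBOT

A 6-joint arm with a two-finger parallel gripper is mounted at the origin on a cart in front of the work surface, level with it; the furniture and walls round the work are solid. World frame = base frame: x ahead of the robot, y to its left, z up, the work surface at z = 0. Lengths are in m, angles in rad, forces in N, time in s.
With the tool pointing down it reaches from about 0.35 to 0.775 m from the base axis. Payload 7.3 kg.
Tool frame: the origin (TCP) lies between the finger pads; the fingertips stand 17 mm ahead of it and the grasp point (between the pads) lies 2 mm behind it; z points along the fingers, y is the line along which they close (so a half turn about z gives the same grasp; the last joint's range is limited). The gripper opens to 92 mm and grips with 3 to 60 N. Pads are 19 mm wide; open, the fingers measure 130 mm over their backs; the gripper's body (75 mm by 190 mm) begins 47 mm behind the grasp point.
Start: joints at [0.999, 0.342, 1.524, -0, 1.275, -0.146], TCP at [0.217, 0.478, 0.244] pointing down, gripper open.
Joint ranges: [-2.53, 2.53], [-0.77, 2.02], [0.04, 2.7], [-1, 4.14], [0.28, 2.66], [-3.11, 3.11]. Speed limits (rad/s): [2.57, 2.57, 3.14, 3.14, 3.14, 3.14].

INTERFACE

Orientations are given as a unit quaternion [x, y, z, w].
In Python, from plant import ctrl, imaging, status gives the robot as it stands (ctrl), with the cameras (imaging) and the readings (status).
- The arm moves only by the tool inch_along, called after "Request:" as name([rows], argument=value, ...), one row to a line, values as JSON. Schema: {"type":"object","properties":{"deltas":{"type":"array","items":{"type":"array","items":{"type":"number"},"minItems":7,"maxItems":7},"minItems":1,"maxItems":20},"only":{"type":"string"},"quiet":{"type":"boolean"},"lines":{"type":"string"}},"required":["deltas"],"additionalProperties":false}. deltas is a list of rows, 1 to 20 of them, each of 7 numbers: the opening from 0.0 (shut) to 1.0 (fully open), then dx, dy, dz in m, then a rotation vector rx, ry, rz in rad; each row shifts and turns the commanded pose from where the row before left it, along the tool's axes as they then stand; what a row does not reach is not made up. A row lasts 1/10 s, in which the tool goes at most 0.05 m and 0.15 rad, less where a joint would pass 70% of its speed; a pose out of reach is approached as far as the arm can. The fingers move at their own pace and stop on an object; the grip force is fixed at half the most. Time passes only in rows, so rows that do not move let the fingers close. The tool returns the time, the measured TCP pose, the force, the opening and the grip force at its end. only (a regular expression) keeps the lines of the reply that match it, lines (a string "A,B") keeps lines A to B, and quiet returns only ok. Input that does not fit is refused with a message, and nothing moves.
- status.get_obs(): the state, without advancing time (a new reading comes with each control period).
- imaging.get_image(name): name is "side" or "top" or "wrist"; returns the picture (480x640x3 uint8, red, green, blue); there is no depth.
- imaging.camera_model(name): a dict with "fx", "fy", "cx", "cy" (pixels), "dist" ([k1, k2, p1, p2, k3] as OpenCV has them; the pictures are not rectified), "R" (3x3) and "t" (3): a world point X has camera coordinates R X + t. Camera axes: x right, y down, z forward; pixel columns grow to the right and rows downward; lengths in m; the calibration is good to about 2 mm. A picture is of the moment at which its call begins: read the wrist's pose just before it. camera_model takes no time and is no camera call; for the wrist camera it gives the pose at the moment of the call.
- ctrl.close_job(): hands the job in; it is judged then, once.
The state is a dict: "time": time; "joint_pos": joint angles; "joint_vel": joint speeds; "tau": joint torques, N m; "eef_pos": TCP position; "tool_rot": TCP orientation; "contact_force": force on the tool from outside, world axes, zero at the start; "wrist_torque": the same for the moment, N m; "finger_gap": opening from 0.0 (shut) to 1.0 (fully open); "finger_force": force on a finger pad.
Only numpy, scipy, OpenCV 4.12 (cv2) and the standard library are available. Lean on these libraries where they do the work, as an engineer would, in place of code of your own. Each camera call takes 0.05 s, during which the arm holds its last target. There are 200 camera calls.

TASK

Tip the two red fishing floats out of the two-section dish into the blue tray, without touching any float. With the dish still level, swivel it by its black finger posts until the middle of the red section faces the tray, then push the tipper's lever over towards the tray until both red floats have dropped out, and let the dish come back down level. The white floats must stay in the dish and the other things on the table are not to be disturbed.

Things in the scene. Friction and masses are not known exactly. Their poses are not given: they have to be found in the camera images.
- tipper: bench tipper fixed on the table: plywood board 250 x 190 mm with two green cheeks. Origin on the table under the swivel axis of the level dish; z up, +y points from dish to tray (pouring direction), -x to the lever side (towards the robot). Cradle hinge line: parallel to x through y 70, z 85 mm. With the dish level only the lever and the dish's posts are higher than 152 mm
- cradle (a joint): tipping angle of the green cradle under the dish, rad: 0 level on its rests, 1.2 fully tipped towards the tray (stop). Spring and weight bring it back to 0, slowed by a damper, when the lever is let go (1 to 2 s). Moving it slowly takes about 6 N at the grip
- lever_grip (a point): middle of the black lever grip, a cylinder 58 mm long, 20 mm thick, along the tipper's x, 140 mm from the hinge line. In the tipper's frame: x -166; at rest y -11, z 199 mm, leaning away from the tray; fully tipped y 147, z 202; highest, z 225, half way. Push its rear (-y) side towards +y; its arm is a 10 mm rod at x -131
- dish: two-section aluminium dish, 182 mm diameter, 0.42 kg; its foot sits loosely in the cradle's collar (15 mm deep), where it swivels on nylon glides (about 1 N at a post) and stays where it is left; pressing down on a post can tip it out. Origin at the centre of the foot's underside, 88 mm above the table when level; x points to the middle of the red section, -x to the middle of the white one, z up
- dish_mid (a point): centre of the dish's inner floor, on the swivel axis, 110 mm above the table when level, axes as the dish. The flared rim is 18.5 mm above this floor (radius 91 mm); one straight divider wall runs through the middle along y, 4 mm thick, its top 41 mm above the floor
- red_side (a point): point at the rim in the middle of the red section, 85 mm from the swivel axis
- post_a (a point): top of one finger post (black, 12 mm diameter) at the end of the divider, 76 mm from the swivel axis, 181 mm above the table when level; the post stands 30 mm above the divider. Seen from above it lies 90 deg counterclockwise of the red section's middle. Push posts sideways to swivel the dish
- post_b (a point): top of the other finger post, across the dish from post_a
- tray: open blue tray, 200 x 150 x 55 mm, walls 4 mm, held fast on the table in front of the pouring side. Origin at the centre of its underside, x along its 200 mm side
- red_1: red float, 33 mm diameter, 38 mm high, origin at the centre of its foot
- red_2: red float, 33 mm diameter, 38 mm high, origin at the centre of its foot
- white_1: white float, 28 mm diameter, 33 mm high, origin at the centre of its foot
- white_2: white float, 28 mm diameter, 33 mm high, origin at the centre of its foot
- small_box: small brown cardboard box, 35 x 50 x 75 mm, standing on the table; a bystander, leave it alone
- glue_jar: cream jar of glue, 56 mm diameter, 70 mm high; a bystander

How it is judged:
By the outcome, as a careful person would: the job done as asked, in the order asked, and still so for the second after the job is handed in, with the robot touching nothing.
It also fails if it takes over 61 s, if anything falls off the work surface, if the arm or the gripper's body presses on something with over 40 N, if the wrist force passes 120 N, or if a joint passes its speed limit or range.

## Working session

There is one attempt and no reset: what is moved stays moved. The work goes in short steps, Python scripts to look and compute and a tool call to move; the robot and the scene stay as the last step left them, time stands still between calls to the robot, and variables do not carry over. Pictures are saved under pics/ and viewed, at most 10 in all, crops included, and the job is handed in when it is done.

```bash
ls; mkdir -p pics
```

Run:
```python
from plant import ctrl, imaging, status
import cv2,json
for n in("top","side"):
    im=imaging.get_image(n); cv2.imwrite(f"pics/{n}0.png",im[:,:,::-1])
    m=imaging.camera_model(n); print(n,m)
o=status.get_obs();print(o["time"],o["eef_pos"],o["tool_rot"],o["finger_gap"])
```

```text
pics
plant.py
top {'fx': 618.853119979988, 'fy': 618.853119979988, 'cx': 323.06833704046386, 'cy': 235.65081296959536, 'dist': array([-0.1598706,  0.       ,  0.       ,  0.       ,  0.       ]), 'R': array([[ 0.01239051, -0.99975819,  0.01816689],
       [-0.98070791, -0.01569504, -0.19484777],
       [ 0.19508578, -0.01540215, -0.98066524]]), 't': array([-0.02252494,  0.59598352,  1.43671917])}
side {'fx': 614.9522677261411, 'fy': 614.9522677261411, 'cx': 330.95037013092855, 'cy': 239.74236588655776, 'dist': array([0.03384866, 0.        , 0.        , 0.        , 0.        ]), 'R': array([[ 0.88417207, -0.46647192,  0.02537125],
       [-0.23184537, -0.4853033 , -0.84304711],
       [ 0.40557055,  0.7395165 , -0.53724098]]), 't': array([-0.51199512,  0.23972706,  1.30313497])}
0.1 [0.21662449 0.47785906 0.24310657] [ 2.11275712e-01  9.77426263e-01 -6.45394999e-04 -2.41868403e-04] 1.0015911774700277
```

View pics/top0.png

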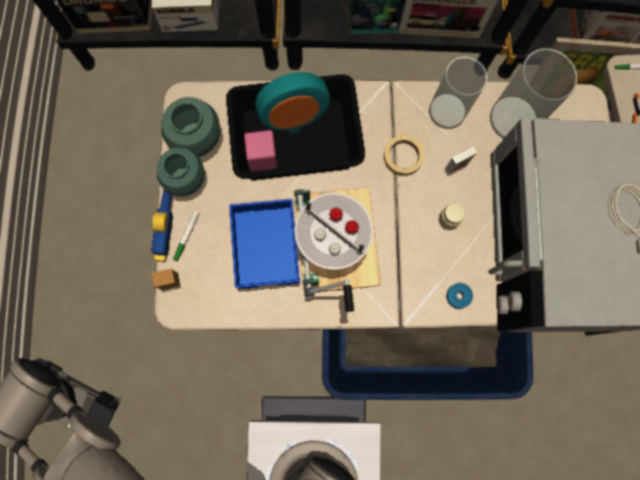

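View pics/side0.png

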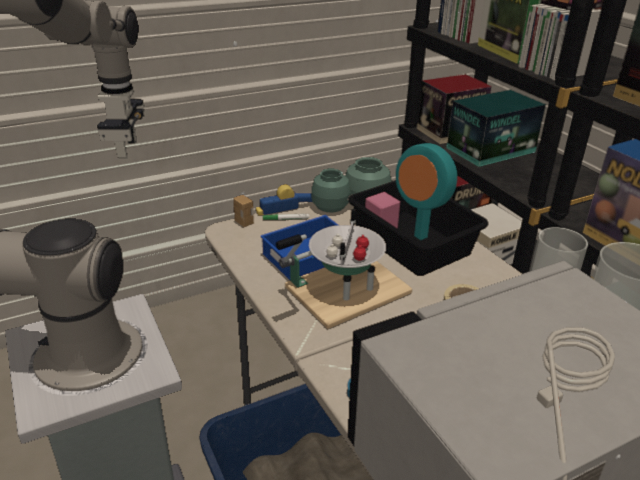

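Create h.py:
```python
import cv2,numpy as np
from plant import ctrl, imaging, status
def ray(n,u,v,m=None):
    m=m or imaging.camera_model(n)
    K=np.array([[m["fx"],0,m["cx"]],[0,m["fy"],m["cy"]],[0,0,1.]])
    p=cv2.undistortPoints(np.array([[[u,v]]],float),K,np.array(m["dist"]))[0,0]
    R=np.array(m["R"]);return -R.T@np.array(m["t"]),R.T@np.array([p[0],p[1],1])
def onz(n,u,v,z,m=None):
    c,d=ray(n,u,v,m);return c+d*(z-c[2])/d[2]
def tri(r1,r2):
    (a,d),(b,e)=r1,r2
    s=np.linalg.lstsq(np.c_[d,-e],b-a,rcond=None)[0]
    p,q=a+d*s[0],b+e*s[1];return (p+q)/2,np.linalg.norm(p-q)
def proj(n,X):
    m=imaging.camera_model(n);K=np.array([[m["fx"],0,m["cx"]],[0,m["fy"],m["cy"]],[0,0,1.]])
    return cv2.projectPoints(np.array(X,float).reshape(-1,1,3),cv2.Rodrigues(np.array(m["R"]))[0],np.array(m["t"]),K,np.array(m["dist"]))[0][:,0]
```

Run:
```python
import cv2,numpy as np
a=cv2.imread("pics/top0.png")[180:310,280:390];b=cv2.imread("pics/side0.png")[205:325,255:415]
a=cv2.resize(a,None,fx=4.4,fy=4.4,interpolation=cv2.INTER_CUBIC)
cv2.imwrite("pics/topc.png",a)
im=cv2.imread("pics/top0.png");h=cv2.cvtColor(im,cv2.COLOR_BGR2HSV)
def cc(m,mn):
    n,l,s,c=cv2.connectedComponentsWithStats(m.astype(np.uint8))
    return [(s[i][4],c[i].round(1).tolist()) for i in range(1,n) if s[i][4]>mn]
from h import onz
red=((h[...,0]<8)|(h[...,0]>172))&(h[...,1]>170)&(h[...,2]>80); red[:,:290]=0;red[:,390:]=0
print("red",[(k,c,onz("top",*c,.13).round(3)) for k,c in cc(red,20)])
blue=(h[...,0]>105)&(h[...,0]<125)&(h[...,1]>150);blue[:190]=0;blue[310:]=0;blue[:,:215]=0;blue[:,310:]=0
P=np.argwhere(blue)[:,::-1].astype(np.float32)
r=cv2.boxPoints(cv2.minAreaRect(P));print("tray",[onz("top",*c,.055).round(3) for c in r])
wood=(h[...,0]>14)&(h[...,0]<26)&(h[...,1]>90)&(h[...,2]>170);wood[:180]=0;wood[300:]=0;wood[:,:290]=0;wood[:,385:]=0
P=np.argwhere(wood);print("wood",len(P),P.min(0),P.max(0))
```

```text
red [(np.int32(98), [335.5, 214.0], array([ 0.634, -0.041,  0.13 ])), (np.int32(100), [351.5, 226.9], array([ 0.604, -0.078,  0.13 ]))]
tray [array([0.669, 0.219, 0.055]), array([0.686, 0.064, 0.055]), array([0.482, 0.042, 0.055]), array([0.466, 0.193, 0.055])]
wood 1453 [188 296] [290 379]
```

View pics/topc.png

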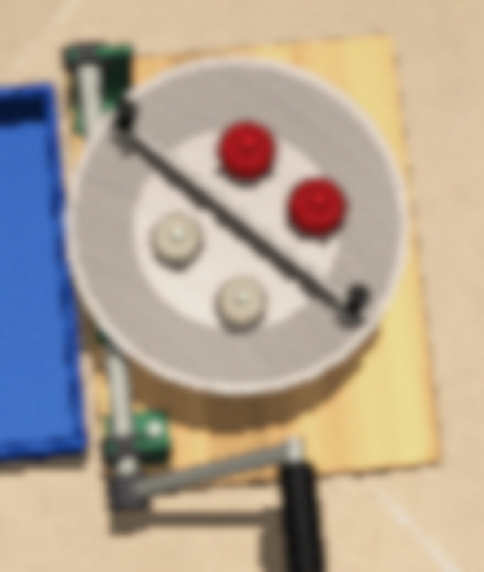

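Run:
```python
import numpy as np,cv2
from h import *
f=lambda x,y,z:onz("top",280+(x+.5)/4.4-.5,180+(y+.5)/4.4-.5,z)
a=f(126,108,.181);b=f(357,293,.181);print("posts",a,b,np.linalg.norm(a-b),(a+b)/2)
L,Rr,T,B=f(69,225,.1285),f(406,220,.1285),f(240,58,.1285),f(237,395,.1285)
print("rim",L,Rr,T,B,"c",(L+Rr)/2,(T+B)/2,np.linalg.norm(L-Rr),np.linalg.norm(T-B))
c1,c2=f(390,38,.018),f(438,462,.018);print("board",c1,c2,np.linalg.norm(c1-c2))
yaw=np.arctan2(*(c1-c2)[[1,0]]);print("tipper x yaw deg",np.degrees(yaw))
# lever grip ends
print("grip",f(297,455,.199),f(310,570,.199))
print("hinge", f(85,60,.085),f(125,490,.085))
im=cv2.imread("pics/top0.png");
h=cv2.cvtColor(im,cv2.COLOR_BGR2HSV);k=(h[...,2]<60).astype(np.uint8);k[:,:338]=0;k[:,360:]=0;k[:278]=0;k[320:]=0
P=np.argwhere(k)[:,::-1].astype(np.float32);r=cv2.minAreaRect(P);print(r,onz("top",*r[0],.199))
for t in (yaw,np.radians(6),np.radians(4.5)):
    c=np.array([.59,-.043]);R=np.array([[np.cos(t),-np.sin(t)],[np.sin(t),np.cos(t)]])
    print("pred grip",c+R@[-.166,-.011])
```

```text
posts [0.6432648  0.02190432 0.181     ] [ 0.54947764 -0.09579505  0.181     ] 0.15049642298372026 [ 0.59637122 -0.03694536  0.181     ]
rim [0.59287345 0.05116617 0.1285    ] [ 0.59842124 -0.12567677  0.1285    ] [ 0.68488967 -0.03762933  0.1285    ] [ 0.50438138 -0.03767286  0.1285    ] c [ 0.59564735 -0.0372553   0.1285    ] [ 0.59463553 -0.0376511   0.1285    ] 0.17692993834931264 0.18050829407436694
board [ 0.72847578 -0.12753129  0.018     ] [ 0.48401769 -0.15395083  0.018     ] 0.2458815722575807
tipper x yaw deg 6.1682369178881
grip [ 0.46501964 -0.06502922  0.199     ] [ 0.40873662 -0.07170666  0.199     ]
hinge [0.6941529  0.04572709 0.085     ] [0.45881636 0.01982912 0.085     ]
((347.6097717285156, 297.98779296875), (24.626232147216797, 7.619776248931885), 83.6598129272461) [ 0.4326764  -0.06628763  0.199     ]
pred grip [ 0.42614296 -0.07177272]
pred grip [ 0.42605918 -0.07129147]
pred grip [ 0.42537477 -0.0669903 ]
```

Run:
```python
from h import *
print("paddle",tri(ray("top",297,100),ray("side",427,177)), tri(ray("top",292,72),ray("side",430,146)))
```

```text
paddle (array([0.88260497, 0.05239775, 0.20406299]), np.float64(0.0021182605690672103)) (array([0.90306963, 0.06653864, 0.2847573 ]), np.float64(0.022605493565143766))
```

Request:
inch_along([
  [0.6, 0, 0, 0, 0, 0, 0.14],
  [0.6, 0, 0, 0, 0, 0, 0.14],
  [0.6, 0, 0, 0, 0, 0, 0.14],
  [0.6, 0, 0, 0, 0, 0, 0.14],
  [0.6, 0, 0, 0, 0, 0, 0.14],
  [0.6, 0, 0, 0, 0, 0, 0.14],
  [0.6, 0, 0, 0, 0, 0, 0.14],
  [0.6, 0, 0, 0, 0, 0, 0.14],
  [0.6, 0, 0, 0, 0, 0, 0.14],
  [0.6, 0, 0, 0, 0, 0, 0.14],
  [0.6, 0, 0, 0, 0, 0, 0.14],
  [0.6, 0, 0, 0, 0, 0, 0.14],
  [0.6, 0, 0, 0, 0, 0, 0.137],
])

```text
time: 1.4
eef_pos: [0.2167, 0.4779, 0.2433]
tool_rot: [0.902, 0.432, -0.0, 0.0]
contact_force: [0.9, 0.1, -0.1]
finger_gap: 0.601
finger_force: 0.0
```

Request:
inch_along([
  [0.6, -0.0035, 0.024, 0, 0, 0, 0],
  [0.6, -0.007, 0.047, 0, 0, 0, 0],
  [0.6, -0.007, 0.047, 0, 0, 0, 0],
  [0.6, -0.007, 0.047, 0, 0, 0, 0],
  [0.6, -0.007, 0.047, 0, 0, 0, 0],
  [0.6, -0.007, 0.047, 0, 0, 0, 0],
  [0.6, -0.007, 0.047, 0, 0, 0, 0],
  [0.6, -0.007, 0.047, 0, 0, 0, 0],
  [0.6, -0.007, 0.047, 0, 0, 0, 0],
  [0.6, -0.007, 0.047, 0, 0, 0, 0],
  [0.6, -0.007, 0.047, 0, 0, 0, 0],
  [0.6, -0.007, 0.047, 0, 0, 0, 0],
  [0.6, -0.007, 0.047, 0, 0, 0, 0],
  [0.6, -0.0035, 0.030, 0, 0, 0, 0],
  [0.6, 0, 0, 0, 0, 0, 0],
])

```text
time: 2.9
eef_pos: [0.6455, 0.0185, 0.242]
tool_rot: [0.902, 0.433, -0.001, 0.0]
contact_force: [-0.7, 0.2, 0.0]
finger_gap: 0.601
finger_force: 0.0
```

Run:
```python
from h import *
o=status.get_obs();print(o["eef_pos"],o["joint_pos"].round(2))
m=imaging.camera_model("wrist");im=imaging.get_image("wrist");cv2.imwrite("pics/w1.png",im[:,:,::-1])
K=np.array([[m["fx"],0,m["cx"]],[0,m["fy"],m["cy"]],[0,0,1.]])
print(cv2.projectPoints(np.array([[.643,.022,.181],[.549,-.096,.181],[.595,-.037,.11]]),cv2.Rodrigues(m["R"])[0],m["t"],K,m["dist"])[0][:,0])
```

```text
[0.64550381 0.01854124 0.24202434] [-0.09  0.57  1.16 -0.    1.41  0.59]
[[308.9828124  264.43459516]
 [311.48323498 471.03168285]
 [311.06250791 321.59786708]]
```

View pics/w1.png

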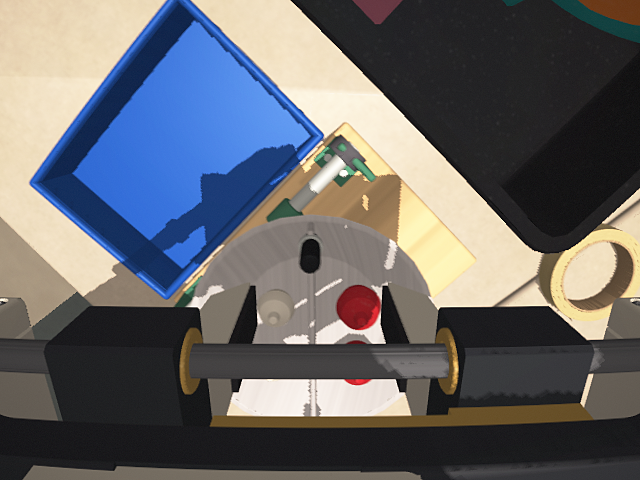

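Request:
inch_along([
  [0.5, 0.0013, -0.0048, 0.01, 0, 0, 0],
  [0.5, 0, 0, 0.02, 0, 0, 0],
  [0.5, 0, 0, 0.02, 0, 0, 0],
  [0.5, 0, 0, 0.011, 0, 0, 0],
  [0.5, 0, 0, 0.005, 0, 0, 0],
  [0.24, 0, 0, 0, 0, 0, 0],
  [0.24, 0, 0, 0, 0, 0, 0],
  [0.24, 0, 0, 0, 0, 0, 0],
  [0.24, 0, 0, 0, 0, 0, 0],
])

```text
time: 3.85
eef_pos: [0.6412, 0.0262, 0.1785]
tool_rot: [0.901, 0.434, 0.001, 0.0]
contact_force: [0.2, 0.0, -0.4]
finger_gap: 0.249
finger_force: 0.0
```

Request:
inch_along([
  [0.17, -0.001, 0, 0, 0, 0, 0],
  [0.17, -0.001, 0, 0, 0, 0, 0],
  [0.17, -0.0002, -0.005, 0, 0, 0, -0.066],
  [0.17, -0.0002, -0.005, 0, 0, 0, -0.066],
  [0.17, -0.0002, -0.005, 0, 0, 0, -0.066],
  [0.17, -0.0002, -0.005, 0, 0, 0, -0.066],
  [0.17, -0.0002, -0.005, 0, 0, 0, -0.066],
  [0.17, -0.0002, -0.005, 0, 0, 0, -0.066],
  [0.17, -0.0002, -0.005, 0, 0, 0, -0.066],
  [0.17, -0.0002, -0.005, 0, 0, 0, -0.066],
  [0.17, -0.0002, -0.005, 0, 0, 0, -0.066],
  [0.17, -0.0002, -0.005, 0, 0, 0, -0.066],
  [0.17, -0.0002, -0.005, 0, 0, 0, -0.066],
  [0.17, -0.0002, -0.005, 0, 0, 0, -0.066],
  [0.17, -0.0002, -0.005, 0, 0, 0, -0.066],
  [0.17, -0.0002, -0.005, 0, 0, 0, -0.066],
  [0.17, 0, 0, 0, 0, 0, 0],
])

```text
time: 5.55
eef_pos: [0.5731, 0.038, 0.1779]
tool_rot: [0.613, 0.79, -0.0, -0.0]
contact_force: [0.4, -0.5, 1.3]
finger_gap: 0.17
finger_force: 0.0
```

Run:
```python
from h import *
o=status.get_obs();d=o["eef_pos"]-[.595,-.037,0];q=o["tool_rot"]
print(d,np.hypot(*d[:2]),np.degrees(np.arctan2(d[1],d[0])),"toolx",np.degrees(2*np.arctan2(q[1],q[0])),o["contact_force"],o["wrist_torque"])
```

```text
[-0.0219449   0.0750319   0.17791291] 0.07817521512464946 106.30284005489357 toolx 104.45169897977776 [ 0.44837868 -0.53663876  1.30067601] [-0.00435237  0.06373622 -0.01575516]
```

Request:
inch_along([
  [0.17, -0.0004, -0.0053, 0, 0, 0, -0.07],
  [0.17, -0.0004, -0.0053, 0, 0, 0, -0.07],
  [0.17, -0.0003, -0.0053, 0, 0, 0, -0.07],
  [0.17, -0.0003, -0.0053, 0, 0, 0, -0.07],
  [0.17, -0.0003, -0.0053, 0, 0, 0, -0.07],
  [0.17, -0.0003, -0.0053, 0, 0, 0, -0.07],
  [0.17, -0.0003, -0.0053, 0, 0, 0, -0.07],
  [0.17, -0.0003, -0.0053, 0, 0, 0, -0.07],
  [0.17, -0.0003, -0.0053, 0, 0, 0, -0.07],
  [0.17, -0.0003, -0.0053, 0, 0, 0, -0.07],
  [0.17, -0.0003, -0.0053, 0, 0, 0, -0.07],
  [0.17, -0.0003, -0.0053, 0, 0, 0, -0.07],
  [0.17, -0.0003, -0.0053, 0, 0, 0, -0.07],
  [0.17, -0.0003, -0.0053, 0, 0, 0, -0.07],
  [0.17, -0.0003, -0.0053, 0, 0, 0, -0.07],
  [0.17, -0.0003, -0.0053, 0, 0, 0, -0.07],
  [0.17, -0.0003, -0.0053, 0, 0, 0, -0.07],
  [0.17, -0.0003, -0.0053, 0, 0, 0, -0.07],
  [0.17, -0.0003, -0.0053, 0, 0, 0, -0.07],
  [0.17, 0, 0, 0, 0, 0, 0],
])

```text
time: 7.55
eef_pos: [0.5181, -0.0377, 0.1777]
tool_rot: [-0.005, 1.0, 0.0, -0.0]
contact_force: [-0.6, 0.2, 0.7]
finger_gap: 0.168
finger_force: 0.0
```

Run:
```python
from h import *
o=status.get_obs();d=o["eef_pos"]-[.595,-.037,0];q=o["tool_rot"]
print(d,np.hypot(*d[:2]),np.degrees(np.arctan2(d[1],d[0])),"toolx",np.degrees(2*np.arctan2(q[1],q[0])),o["contact_force"],o["wrist_torque"],o["joint_pos"].round(2))
im=imaging.get_image("top")[180:310,260:400,::-1]
cv2.imwrite("pics/t2.png",cv2.resize(im,None,fx=4.4,fy=4.4,interpolation=cv2.INTER_CUBIC))
```

```text
[-0.0768614  -0.00072414  0.17770951] 0.07686481523188297 -179.46020758457797 toolx 180.55304371101613 [-0.57800188  0.24384565  0.65552289] [ 0.05924301  0.00731007 -0.00081062] [-0.22  0.4   1.64  0.    1.11 -1.8 ]
```

View pics/t2.png

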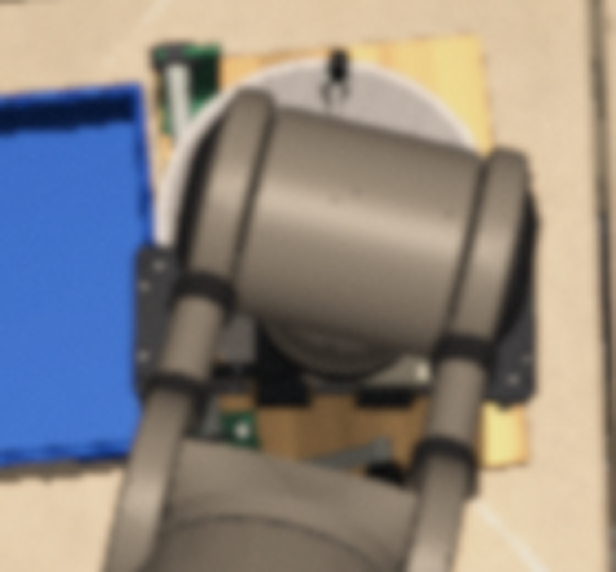

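```bash
python3 -c "
from h import *
p=onz('top',260+339.5/4.4-.5,180+52.5/4.4-.5,.181);d=p-[.595,-.037,0];print('pre',p,np.degrees(np.arctan2(d[1],d[0])),np.hypot(*d[:2]))"
```

```text
pre [ 0.67387071 -0.04147958  0.181     ] -3.2507083342506062 0.07899781549869117
```

Request:
inch_along([
  [0.17, -0.0002, -0.003, 0, 0, 0, -0.04],
  [0.17, -0.0002, -0.0033, 0, 0, 0, -0.044],
  [0.17, -0.0002, -0.003, 0, 0, 0, -0.04],
  [0.17, 0, 0, 0, 0, 0, 0],
  [0.17, 0, 0, 0, 0, 0, 0],
])

```text
time: 8.1
eef_pos: [0.5193, -0.0466, 0.1777]
tool_rot: [-0.066, 0.998, -0.0, 0.0]
contact_force: [-0.1, 0.3, -0.1]
finger_gap: 0.172
finger_force: 0.2
```

Run:
```python
from h import *
o=status.get_obs();d=o["eef_pos"]-[.595,-.037,0];q=o["tool_rot"]
print(d,np.hypot(*d[:2]),np.degrees(np.arctan2(d[1],d[0])),"toolx",np.degrees(2*np.arctan2(q[1],q[0])),o["contact_force"])
im=imaging.get_image("top")[:,:,::-1]
cv2.imwrite("pics/t3full.png",im)
k=(im.max(2)<70).astype(np.uint8)[180:210,325:350]
n,l,s,c=cv2.connectedComponentsWithStats(k);print(s[1:],c[1:]+[325,180])
k0=(cv2.imread("pics/t2.png").max(2)<70).astype(np.uint8)[20:130,280:400]
n,l,s,c=cv2.connectedComponentsWithStats(k0);print(s[1:],c[1:]+[280,20])
```

```text
[-0.07569906 -0.0095703   0.17770815] 0.07630162236502631 -172.79457354743997 toolx 187.60177262541674 [-0.09546094  0.32387253 -0.13116911]
[[ 6 13  3  6 13]] [[332.23076923 195.46153846]]
[[ 52  35  13  26 258]] [[337.79844961  68.44186047]]
```

Request:
inch_along([
  [0.4, 0, 0, 0, 0, 0, 0],
  [0.4, 0, 0, 0, 0, 0, 0],
  [0.5, 0, 0, -0.01, 0, 0, 0],
  [0.5, 0, 0, -0.03, 0, 0, 0.024],
  [0.5, 0, 0, -0.03, 0, 0, 0],
  [0.5, 0.018, -0.0015, -0.01, 0, 0, 0],
  [0.5, 0.036, -0.0035, 0, 0, 0, 0],
  [0.5, 0.036, -0.0035, 0, 0, 0, 0],
  [0.5, 0, 0, 0, 0, 0, 0],
  [0.5, 0, 0, 0, 0, 0, 0],
])

```text
time: 9.15
eef_pos: [0.4309, -0.0654, 0.2589]
tool_rot: [-0.055, 0.998, -0.0, 0.001]
contact_force: [0.8, -0.6, 0.0]
finger_gap: 0.501
finger_force: 0.0
```

Run:
```python
from h import *
o=status.get_obs();q=o["tool_rot"];print("toolx",np.degrees(2*np.arctan2(q[1],q[0])))
im=imaging.get_image("top")[:,:,::-1]
cv2.imwrite("pics/t4full.png",im)
cv2.imwrite("pics/t4.png",cv2.resize(im[180:310,260:400],None,fx=4.4,fy=4.4,interpolation=cv2.INTER_CUBIC))
```

```text
toolx 186.31053676361103
```

View pics/t4.png

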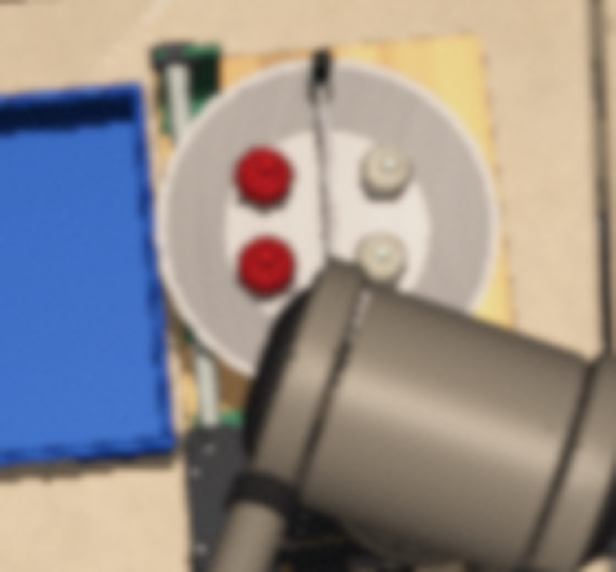

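```bash
python3 -c "
from h import *
f=lambda x,y,z:onz('top',260+(x+.5)/4.4-.5,180+(y+.5)/4.4-.5,z)
p=f(321,55,.181);d=p-[.595,-.037,0];print(p,np.degrees(np.arctan2(d[1],d[0])),np.hypot(*d[:2]))
a,b=f(319,100,.151),f(327,225,.151);e=a-b;print(a,b,np.degrees(np.arctan2(e[1],e[0])))
r=f(264,178,.13),f(265,268,.13);w=f(387,170,.125),f(381,256,.125);e=sum(r)-sum(w);print(np.degrees(np.arctan2(e[1],e[0])))
c=np.array([.595,-.037]);t=np.radians(6.2);R=np.array([[np.cos(t),-np.sin(t)],[np.sin(t),np.cos(t)]])
for th in np.linspace(0,1.2,9):
    a0=np.arctan2(199-85,-11-70)-th;y,z=70+140*np.cos(a0),85+140*np.sin(a0);print(th.round(2),c+R@[-.166,y/1e3],y.round(1),z.round(1))
"
```

```text
[ 0.67211794 -0.03228475  0.181     ] 3.498902947549638 0.07726195925393835
[ 0.65604106 -0.03238418  0.151     ] [ 0.58964087 -0.03713658  0.151     ] 4.0938006739092145
96.73859995961843
0.0 [ 0.43116854 -0.06595203] -11.1 199.1
0.15 [ 0.42922831 -0.0480919 ] 6.9 210.0
0.3 [ 0.42713498 -0.02882244] 26.3 218.0
0.45 [ 0.42493556 -0.0085764 ] 46.6 223.0
0.6 [0.42267944 0.01219154] 67.5 225.0
0.75 [0.42041729 0.03301498] 88.5 223.8
0.9 [0.41819991 0.05342627] 109.0 219.5
1.05 [0.41607711 0.072967  ] 128.6 212.1
1.2 [0.41409655 0.09119835] 147.0 201.9
```

Request:
inch_along([
  [0.5, 0.003, 0, 0.02, 0, 0, 0],
  [0.5, 0, 0, 0.02, 0, 0, 0],
  [0.5, 0, 0, 0.014, 0, 0, 0],
  [0.5, 0, 0, 0.005, 0, 0, 0],
  [0.3, 0, 0, 0, 0, 0, 0],
  [0.3, 0, 0, 0, 0, 0, 0],
  [0.3, 0, 0, 0, 0, 0, 0],
])

```text
time: 9.9
eef_pos: [0.4284, -0.0656, 0.1994]
tool_rot: [-0.056, 0.998, -0.0, 0.001]
contact_force: [-0.5, 0.2, 0.1]
finger_gap: 0.315
finger_force: 0.0
```

Request:
inch_along([
  [0.3, 0, 0.003, 0, 0, 0, 0],
  [0.3, 0, 0.004, -0.002, 0, 0, 0],
  [0.3, 0, 0.005, -0.003, 0, 0, 0],
  [0.3, 0, 0.005, -0.003, 0, 0, 0],
  [0.3, 0, 0.005, -0.003, 0, 0, 0],
  [0.3, 0, 0.005, -0.002, 0, 0, 0],
  [0.3, 0, 0.005, -0.002, 0, 0, 0],
  [0.3, 0, 0.005, -0.002, 0, 0, 0],
  [0.3, 0, 0.005, -0.002, 0, 0, 0],
  [0.3, 0, 0.005, -0.0015, 0, 0, 0],
  [0.3, 0, 0.005, -0.0015, 0, 0, 0],
  [0.3, 0, 0.005, -0.001, 0, 0, 0],
  [0.3, 0, 0.005, -0.001, 0, 0, 0],
  [0.3, 0, 0.005, -0.001, 0, 0, 0],
  [0.3, 0, 0.005, 0, 0, 0, 0],
  [0.3, 0, 0.005, 0, 0, 0, 0],
  [0.3, 0, 0.005, 0, 0, 0, 0],
  [0.3, 0, 0.005, 0, 0, 0, 0],
])

```text
time: 11.7
eef_pos: [0.4194, 0.02, 0.2252]
tool_rot: [-0.056, 0.998, -0.002, 0.002]
contact_force: [1.1, -6.8, 3.8]
finger_gap: 0.299
finger_force: 3.0
```

Run:
```python
from h import *
a=imaging.get_image("top")[180:300,220:400,::-1];b=imaging.get_image("side")[200:320,235:415,::-1]
cv2.imwrite("pics/p1.png",cv2.resize(np.vstack([a,b]),None,fx=2.5,fy=2.5,interpolation=cv2.INTER_CUBIC))
```

```text
(no output)
```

View pics/p1.png

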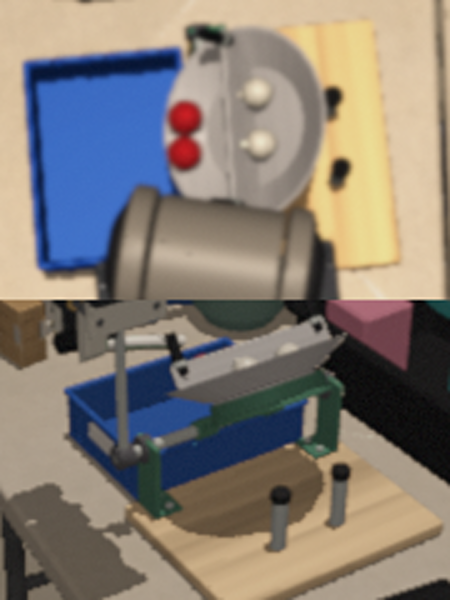

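At 0.65 rad the reds have slid to the rim near (184,135) in the upper panel, and the whites are still in their section. I'll continue the push slowly.

Request:
inch_along([
  [0.3, 0, 0.004, 0, 0, 0, 0],
  [0.3, 0, 0.005, 0.001, 0, 0, 0],
  [0.3, 0, 0.005, 0.001, 0, 0, 0],
  [0.3, 0, 0.005, 0.001, 0, 0, 0],
  [0.3, 0, 0.005, 0.001, 0, 0, 0],
  [0.3, 0, 0.005, 0.0015, 0, 0, 0],
  [0.3, 0, 0.005, 0.0015, 0, 0, 0],
  [0.3, 0, 0.005, 0.002, 0, 0, 0],
  [0.3, 0, 0.005, 0.002, 0, 0, 0],
  [0.3, 0, 0.005, 0.002, 0, 0, 0],
  [0.3, 0, 0.005, 0.002, 0, 0, 0],
  [0.3, 0, 0.005, 0.002, 0, 0, 0],
  [0.3, 0, 0.004, 0.002, 0, 0, 0],
  [0.3, 0, 0, 0, 0, 0, 0],
  [0.3, 0, 0, 0, 0, 0, 0],
])

```text
time: 13.3
eef_pos: [0.4113, 0.0835, 0.2049]
tool_rot: [-0.056, 0.998, -0.0, 0.0]
contact_force: [2.0, -3.3, 3.6]
finger_gap: 0.3
finger_force: 1.9
```

Run:
```python
from h import *
a=imaging.get_image("top")[180:300,220:400,::-1];b=imaging.get_image("side")[200:320,235:415,::-1]
cv2.imwrite("pics/p2.png",cv2.resize(np.vstack([a,b]),None,fx=2.5,fy=2.5,interpolation=cv2.INTER_CUBIC))
```

```text
(no output)
```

View pics/p2.png

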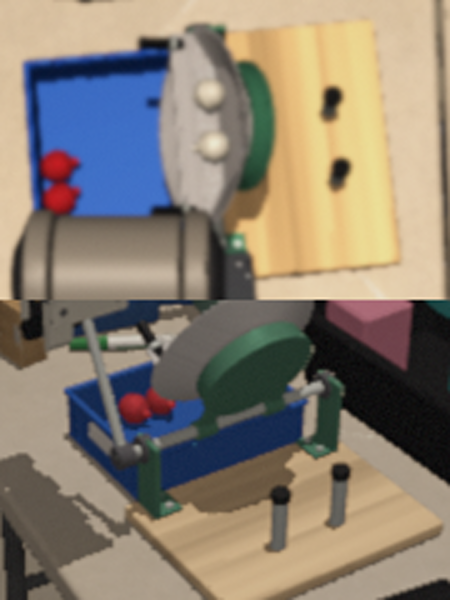

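Both red floats lie in the tray, at about (58,165) and (60,197) in the upper panel, and the whites are behind the divider. I'll bring the lever back under control.

Request:
inch_along([
  [0.3, 0, -0.004, -0.002, 0, 0, 0],
  [0.3, 0, -0.005, -0.002, 0, 0, 0],
  [0.3, 0, -0.005, -0.002, 0, 0, 0],
  [0.3, 0, -0.005, -0.002, 0, 0, 0],
  [0.3, 0, -0.005, -0.002, 0, 0, 0],
  [0.3, 0, -0.005, -0.002, 0, 0, 0],
  [0.3, 0, -0.005, -0.0015, 0, 0, 0],
  [0.3, 0, -0.005, -0.0015, 0, 0, 0],
  [0.3, 0, -0.005, -0.001, 0, 0, 0],
  [0.3, 0, -0.005, -0.001, 0, 0, 0],
  [0.3, 0, -0.005, -0.001, 0, 0, 0],
  [0.3, 0, -0.005, -0.001, 0, 0, 0],
  [0.3, 0, -0.005, 0, 0, 0, 0],
  [0.3, 0, -0.005, 0, 0, 0, 0],
  [0.3, 0, -0.005, 0, 0, 0, 0],
  [0.3, 0, -0.005, 0, 0, 0, 0],
  [0.3, 0, -0.005, 0, 0, 0, 0],
])

```text
time: 15.1
eef_pos: [0.4205, -0.0002, 0.2237]
tool_rot: [-0.056, 0.998, 0.0, 0.0]
contact_force: [1.5, -3.4, -1.8]
finger_gap: 0.302
finger_force: 1.6
```

Request:
inch_along([
  [0.3, 0, -0.005, 0.001, 0, 0, 0],
  [0.3, 0, -0.005, 0.001, 0, 0, 0],
  [0.3, 0, -0.005, 0.001, 0, 0, 0],
  [0.3, 0, -0.005, 0.0015, 0, 0, 0],
  [0.3, 0, -0.005, 0.0015, 0, 0, 0],
  [0.3, 0, -0.005, 0.002, 0, 0, 0],
  [0.3, 0, -0.005, 0.002, 0, 0, 0],
  [0.3, 0, -0.005, 0.002, 0, 0, 0],
  [0.3, 0, -0.005, 0.002, 0, 0, 0],
  [0.3, 0, -0.005, 0.003, 0, 0, 0],
  [0.3, 0, -0.005, 0.003, 0, 0, 0],
  [0.3, 0, -0.005, 0.003, 0, 0, 0],
  [0.3, 0, -0.004, 0.002, 0, 0, 0],
  [0.3, 0, -0.003, 0, 0, 0, 0],
  [0.3, 0, 0, 0, 0, 0, 0],
  [0.5, 0, 0, 0, 0, 0, 0],
  [0.5, 0, 0, 0, 0, 0, 0],
  [0.5, 0, 0, 0, 0, 0, 0],
])

```text
time: 16.9
eef_pos: [0.4279, -0.0662, 0.1988]
tool_rot: [-0.056, 0.998, 0.0, 0.0]
contact_force: [0.4, -0.1, -0.5]
finger_gap: 0.481
finger_force: 0.0
```

Request:
inch_along([
  [0.5, 0, 0, -0.01, 0, 0, 0],
  [0.5, 0, 0, -0.03, 0, 0, 0],
  [0.5, 0, 0, -0.04, 0, 0, 0],
  [0.5, 0, 0, -0.02, 0, 0, 0],
  [0.5, 0, -0.03, 0, 0, 0, 0],
  [0.5, 0, -0.04, 0, 0, 0, 0],
  [0.5, 0, -0.03, 0, 0, 0, 0],
  [0.5, 0, 0, 0, 0, 0, 0],
  [0.5, 0, 0, 0, 0, 0, 0],
  [0.5, 0, 0, 0, 0, 0, 0],
  [0.5, 0, 0, 0, 0, 0, 0],
  [0.5, 0, 0, 0, 0, 0, 0],
])

```text
time: 18.1
eef_pos: [0.439, -0.165, 0.2989]
tool_rot: [-0.056, 0.998, 0.0, 0.0]
contact_force: [0.5, 0.4, 0.3]
finger_gap: 0.499
finger_force: 0.0
```

Run:
```python
from h import *
a=imaging.get_image("top")[170:310,150:400,::-1];b=imaging.get_image("side")[180:320,205:455,::-1]
cv2.imwrite("pics/p3.png",cv2.resize(np.vstack([a,b]),None,fx=2.1,fy=2.1,interpolation=cv2.INTER_CUBIC))
```

```text
(no output)
```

View pics/p3.png

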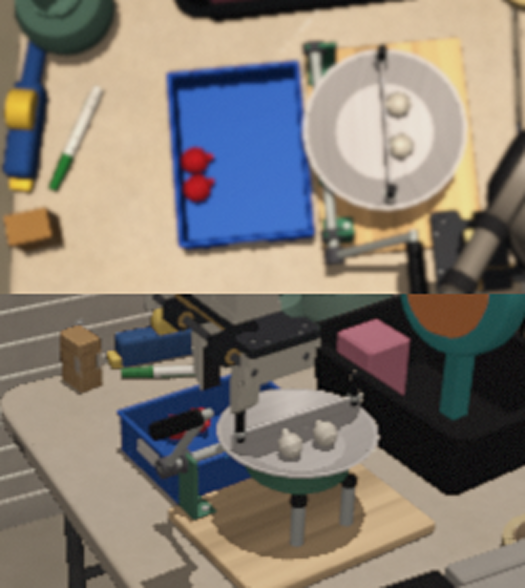

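The dish is level again, centred at about (385,130). Both whites are in it, at (398,103) and (400,146), and both reds are in the tray at (195,160) and (198,188). The lever is at rest, the arm is clear, and nothing else has moved.

```bash
python3 -c "
from plant import ctrl, imaging, status
print(ctrl.close_job())"
```

```text
the job is handed in; nothing more can be done
None
```

Job handed in at about 18 s: both red floats are in the blue tray, both white floats are still in the level dish, and nothing else on the table was disturbed.

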